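# Turn the drying carousel and hang up a key frame

### The arm

A 6-joint arm with a two-finger parallel gripper is mounted at the origin on the work surface. World frame = base frame: x ahead of the robot, y to its left, z up, the work surface at z = 0. Lengths are in mm, angles in rad, forces in N, time in s.
With the tool pointing down it reaches from about 275 to 825 mm from the base axis. Payload 4.9 kg.
Tool frame: the origin (TCP) lies between the finger pads; the fingertips stand 17 mm ahead of it and the grasp point (between the pads) lies 2 mm behind it; z points along the fingers, y is the line along which they close (so a half turn about z gives the same grasp; the last joint's range is limited). The gripper opens to 85 mm and grips with 20 to 120 N. Pads are 22 mm wide; open, the fingers measure 114 mm over their backs; the gripper's body (76 mm by 85 mm) begins 54 mm behind the grasp point. The pads swing forward as they close: fully open they stand 13 mm farther back than shut.
Start: joints at [1.147, 0.326, -0.193, 1.052, 0, 1.437], TCP at [157.162, 527.085, 248.281] pointing down, gripper open.
Joint ranges: [-2.65, 2.65], [-0.97, 1.79], [-1.3, 1.35], [-1.93, 2.1], [-1.47, 1.37], [-3.14, 3.14]. Speed limits (rad/s): [2.57, 2.57, 3.14, 3.14, 3.14, 3.14].

### API

Orientations are given as [roll, pitch, yaw] about the fixed x, y, z axes, in that order (R = Rz(yaw) Ry(pitch) Rx(roll)).
In Python, from bench import move_ptp, movel, move_j, grip, dwell, solve_ik, capture, camera_model, IKError, sign_off, spot_in, regions_of, place_of, read_t, read_qpos, read_joint_velocities, read_effort, read_tcp_pos, read_orientation, read_contact_force, read_wrist_torque, read_opening, read_gripper_force gives the robot as it stands. Calls block until the motion is done:
- move_ptp(position, orientation): joint-space move of the TCP to a pose.
- movel(position, rot=None, max_speed=150, threshold=None): straight line of the TCP; rot=None keeps the orientation; max_speed is the mean speed in mm/s. With threshold (N) it stops when the force on the tool has changed by that much, and returns True; else False.
- move_j(angles): joint-space move.
- grip(opening, effort=None): opening from 0.0 (shut) to 1.0 (fully open); effort is the grip in N (None keeps the last); returns when the fingers have stopped.
- dwell(seconds).
- solve_ik(position, orientation): joint angles nearest the present ones, or None.
- capture(name): name is "side" or "top"; returns (picture, depth): 480x640x3 uint8, blue, green, red; 480x640 float32, mm along the optical axis (not along the pixel's ray), 0 where there is no reading.
- camera_model(name): a dict with "K" (3x3 intrinsics, pixels), "k1" (the pictures are not rectified: a ray, as slopes to the right and down, at radius r is drawn at 1 + k1 r^2 times it, then the intrinsics apply), "position" and "rotation" of the camera in the world. Camera axes: x right, y up, looking along -z (the intrinsics and any distortion apply to the point x, -y, -z); pixel columns grow to the right and rows downward; lengths in mm; the calibration is good to about 2 mm. A picture is of the moment at which its call begins. camera_model takes no time and is no camera call.
A pose or a line that the arm cannot do raises IKError and nothing moves.
- sign_off(): hands the job in; it is judged then, once.
Trained networks look in the newest picture that a camera, given by its name, has taken for a name from the list of things; names that differ only in an ending like _2 or _b are one class to them, and where a whole thing is asked for, a point or a joint stands for the part that bears it (a point fixed in the world has none). Each returns a list of dicts, best first, with "score" (0 to 1); they miss things now and then, are a little off and sometimes report something else, mostly with a low value. They report only what shows in the picture. A call takes as long as a camera call.
- spot_in(camera, name): "point" ([x, y, z] in mm, in the coordinates of the camera as it stood for that picture, good to about 4 mm: the middle of the surface that is visible of it).
- regions_of(camera, name): "pixels" (480x640 bool, what is visible of it).
- place_of(camera, name): "point" ([x, y, z] in mm, in the coordinates of the camera as it stood for that picture, good to about 4 mm: a listed point, or the origin of a listed thing).
Readings, each from a call of its own:
- read_t(): time.
- read_qpos(): joint angles.
- read_joint_velocities(): joint speeds.
- read_effort(): joint torques, N m.
- read_tcp_pos(): TCP position.
- read_orientation(): TCP orientation.
- read_contact_force(): force on the tool from outside, world axes, zero at the start.
- read_wrist_torque(): the same for the moment, N m.
- read_opening(): opening from 0.0 (shut) to 1.0 (fully open).
- read_gripper_force(): force on a finger pad.
Only numpy, scipy, OpenCV 4.12 (cv2) and the standard library are available. Lean on these libraries where they do the work, as an engineer would, in place of code of your own. Each camera call takes 0.05 s, during which the arm holds its last target. There are 200 camera calls.

### The job

Turn the drying carousel by pushing it round until its empty peg stands over the tongue of the foot, then take the loose wooden key frame from the mat and hang it on that peg through one of its openings, pressed past the spring catch so that it lies fully home, flat against the peg's backing disc. Do not let the frame drop, leave the peg over the tongue, and leave everything else on the bench where it is.

Things in the scene. Friction and masses are not known exactly. Their poses are not given: they have to be found in the camera images.
- stand: Fixed plywood foot of the drying carousel: a disc 190 mm across, 16 mm thick, lying on the mat, with a tongue 30 mm wide whose end is 150 mm from the axis. Origin on the carousel's vertical axis, under the foot; z up; the tongue points along -x of this frame, roughly towards the robot.
- carousel (a joint): Turn of the carousel, rad, growing anticlockwise seen from above; 0 (and every whole turn): the empty peg is over the tongue. No end stops, springs or click stops; a stiff bearing (0.3 N m: about 3 N at a peg's tip) leaves it where it is put. Push any peg sideways to turn it.
- carousel_top (a point): Top of the carousel's wooden ball, on the axis, 166 mm above the mat; post 44 mm across below. The carousel has five like pegs, 72 degrees apart, leaning outwards. Four carry a key frame fixed to them, like the loose one: it fills the lowest 14 mm of the peg and slopes outwards and down, to 135 mm from the axis and 85 mm above the mat.
- empty_peg (a point): The peg without a frame. Origin where it leaves its backing disc (72 mm across, 6 mm thick, square to the peg), 75 mm from the carousel's axis, 120 mm above the mat. z runs along the peg, outwards, 30 degrees from vertical; x lies in the disc's face, up and towards the axis; y is level.
- peg_tip (a point): Round tip of the empty peg, 55.5 mm from the disc, 103 mm from the carousel's axis, 168 mm above the mat. Peg: 13 mm thick for 16 mm from the disc, tapers to 9 mm at 30 mm, then 9 mm. On its +y and -y sides steel leaf springs bulge to 20 mm across, 18 mm from the disc: they stop a frame until it is pushed past (6 to 12 N, more if it jams askew).
- frame: Loose key frame, light wood, 81 x 62 x 14 mm, 50 to 100 g, flat on the mat (mat top 4 mm above the bench): a grid of 4 x 3 square through openings, 16 mm wide at 19 mm pitch, 3 mm bars, 4 mm rim. Opening centres: x +-9.5 and +-28.5 mm, y 0 and +-19 mm. Origin under its centre, x along the 81 mm, y across the 62 mm, z up.
- frame_mid (a point): the middle of the loose frame, 7 mm above its origin (half its thickness)
- chisel: black-handled wood chisel lying on the mat, 280 mm long, 28 mm thick; origin under its middle, x along it towards the blade. Bystander: leave it where it is.
- keyboard: flat wooden keyboard with all its keys, 110 x 300 x 12 mm, lying flat; origin under its centre. Bystander: leave it where it is.
- sanding_block: cork sanding block, 110 x 65 x 32 mm; origin under its centre. Bystander: leave it where it is.
- wax_jar: closed amber glass jar with a steel cap, 70 mm across, 60 mm tall; origin under its centre. Bystander: leave it where it is.
- brush: hand brush lying flat; origin at its underside, x along it towards the bristles. Bystander: leave it where it is.
- keyboard_case: shallow empty wooden case, 120 x 300 x 22 mm; origin under its centre. Bystander: leave it where it is.
- offcut: wooden offcut, 70 x 45 x 45 mm; origin under its centre. Bystander: leave it where it is.

How it is judged:
By the outcome, as a careful person would: the job done as asked, in the order asked, and still so for the second after the job is handed in, with the robot touching nothing.
It also fails if it takes over 72 s, if anything falls off the work surface, if the arm or the gripper's body presses on something with over 40 N, if the wrist force passes 120 N, or if a joint passes its speed limit or range.

## Working session

There is one attempt and no reset: what is moved stays moved. The work goes in short steps, each a Python script; the robot and the scene stay as the last script left them, time stands still between calls to the robot, and variables do not carry over. Pictures are saved under pics/ and viewed, at most 10 in all, crops included, and the job is handed in when it is done.

```bash
ls; mkdir -p pics; cat > h.py <<'E'
import numpy as np, cv2
from bench import *
def cam(n):
    m=camera_model(n); return np.array(m["K"]),m["k1"],np.array(m["position"]),np.array(m["rotation"])
def w(n,p):
    K,k,t,R=cam(n); return R@np.array(p)+t
def cloud(n,depth,mask=None):
    K,k,t,R=cam(n)
    if mask is None: mask=np.ones(depth.shape,bool)
    v,u=np.nonzero(mask&(depth>0)); d=depth[v,u]
    p=np.stack([u,v],1).astype(float).reshape(-1,1,2)
    s=cv2.undistortPoints(p,K,np.array([k,0,0,0.])).reshape(-1,2)
    return (R@np.stack([s[:,0]*d,-s[:,1]*d,-d])).T+t, u, v
def proj(n,P):
    K,k,t,R=cam(n); c=(np.atleast_2d(P)-t)@R
    s=np.stack([c[:,0]/-c[:,2],-c[:,1]/-c[:,2]],1); r=(s**2).sum(1,keepdims=True); s=s*(1+k*r)
    return s@K[:2,:2].T+K[:2,2]
E
python3 - <<'E'
from h import *
for c in("top","side"):
    im,d=capture(c); cv2.imwrite(f"pics/{c}0.png",im); np.save(f"{c}0.npy",d)
    print(c,cam(c)[2].round(),cam(c)[3].round(2).tolist(),cam(c)[0][0,0])
    for n in("stand","carousel_top","empty_peg","peg_tip","frame","frame_mid","chisel","keyboard","sanding_block","wax_jar","brush","keyboard_case","offcut"):
        print(n,[(w(c,r["point"]).round().tolist(),round(r["score"],2)) for r in place_of(c,n)[:2]])
print(read_t())
E
```

```text
bench.py
pics
top [ 333.  -22. 1381.] [0.18, 0.0, -1.59] 468.46482065503193
stand [([2558.0, 2203.0, 3606.0], 0.59)]
carousel_top [([2305.0, 1950.0, 3353.0], 0.94), ([2649.0, 2293.0, 3697.0], 0.43)]
empty_peg [([2373.0, 2018.0, 3421.0], 0.68)]
peg_tip [([2296.0, 1941.0, 3344.0], 0.68)]
frame [([2591.0, 2236.0, 3639.0], 0.58)]
frame_mid []
chisel [([2542.0, 2187.0, 3590.0], 0.88), ([2297.0, 1942.0, 3345.0], 0.47)]
keyboard [([2452.0, 2097.0, 3500.0], 0.83)]
sanding_block [([2641.0, 2286.0, 3689.0], 0.74)]
wax_jar [([2652.0, 2297.0, 3700.0], 0.79)]
brush [([2657.0, 2302.0, 3705.0], 0.71), ([2293.0, 1938.0, 3341.0], 0.38)]
keyboard_case [([2484.0, 2128.0, 3531.0], 0.62)]
offcut [([2497.0, 2142.0, 3545.0], 0.68)]
side [  -34. -1366.   999.] [1.04, -0.01, -0.4] 592.782515515938
stand [([784.0, -548.0, 1817.0], 0.77), ([713.0, -618.0, 1746.0], 0.42)]
carousel_top [([747.0, -585.0, 1780.0], 0.59)]
empty_peg [([791.0, -541.0, 1824.0], 0.78)]
peg_tip [([790.0, -542.0, 1823.0], 0.83)]
frame [([682.0, -650.0, 1715.0], 0.93), ([620.0, -711.0, 1654.0], 0.29)]
frame_mid [([683.0, -649.0, 1716.0], 0.92), ([714.0, -618.0, 1747.0], 0.58)]
chisel [([621.0, -711.0, 1654.0], 0.83), ([869.0, -462.0, 1902.0], 0.19)]
keyboard [([517.0, -814.0, 1551.0], 0.57)]
sanding_block [([867.0, -465.0, 1900.0], 0.72)]
wax_jar [([873.0, -458.0, 1907.0], 0.62)]
brush [([787.0, -545.0, 1820.0], 0.57)]
keyboard_case [([709.0, -623.0, 1742.0], 0.78), ([784.0, -547.0, 1818.0], 0.47)]
offcut [([551.0, -781.0, 1584.0], 0.96)]
1.4
```

```bash
sed -i 's/np.array(m\["rotation"\])$/Rot.from_euler("xyz",m["rotation"]).as_matrix()/; 1a from scipy.spatial.transform import Rotation as Rot' h.py
python3 - <<'E'
from h import *
for c in("top","side"):
    d=np.load(f"{c}0.npy"); p,_,_=cloud(c,d); print(c,np.percentile(p,[1,50,99],axis=0).round().tolist())
    for n in("stand","carousel_top","empty_peg","peg_tip","frame","frame_mid","chisel","keyboard","sanding_block","wax_jar","brush","keyboard_case","offcut"):
        print(n,[(w(c,r["point"]).round().tolist(),round(r["score"],2)) for r in place_of(c,n)[:2]])
E
```

```text
top [[-147.0, -1566.0, -760.0], [617.0, -24.0, -1.0], [1495.0, 1508.0, 596.0]]
stand [([651.0, 87.0, 6.0], 0.59)]
carousel_top [([654.0, 85.0, 168.0], 0.94), ([694.0, -347.0, 7.0], 0.43)]
empty_peg [([689.0, 154.0, 123.0], 0.68)]
peg_tip [([701.0, 176.0, 172.0], 0.68)]
frame [([528.0, -293.0, 6.0], 0.58)]
frame_mid []
chisel [([494.0, -59.0, 4.0], 0.88), ([699.0, 176.0, 171.0], 0.47)]
keyboard [([429.0, 322.0, 5.0], 0.83)]
sanding_block [([707.0, -229.0, -0.0], 0.74)]
wax_jar [([695.0, -351.0, 5.0], 0.79)]
brush [([606.0, -489.0, 1.0], 0.71), ([695.0, 175.0, 173.0], 0.38)]
keyboard_case [([615.0, 445.0, 5.0], 0.62)]
offcut [([439.0, 73.0, 7.0], 0.68)]
side [[-556.0, -774.0, -753.0], [585.0, 35.0, 3.0], [1500.0, 2310.0, 754.0]]
stand [([654.0, 85.0, 1.0], 0.77), ([619.0, 443.0, -4.0], 0.42)]
carousel_top [([652.0, 84.0, 173.0], 0.59)]
empty_peg [([688.0, 145.0, 126.0], 0.78)]
peg_tip [([698.0, 174.0, 167.0], 0.83)]
frame [([528.0, -297.0, 2.0], 0.93), ([492.0, -60.0, 1.0], 0.29)]
frame_mid [([530.0, -293.0, 6.0], 0.92), ([620.0, 444.0, -2.0], 0.58)]
chisel [([492.0, -65.0, 2.0], 0.83), ([695.0, -352.0, 3.0], 0.19)]
keyboard [([430.0, 323.0, 1.0], 0.57)]
sanding_block [([702.0, -237.0, 2.0], 0.72)]
wax_jar [([699.0, -350.0, 4.0], 0.62)]
brush [([608.0, -490.0, 7.0], 0.57)]
keyboard_case [([615.0, 446.0, -1.0], 0.78), ([654.0, 85.0, 2.0], 0.47)]
offcut [([441.0, 78.0, 4.0], 0.96)]
```

View pics/top0.png

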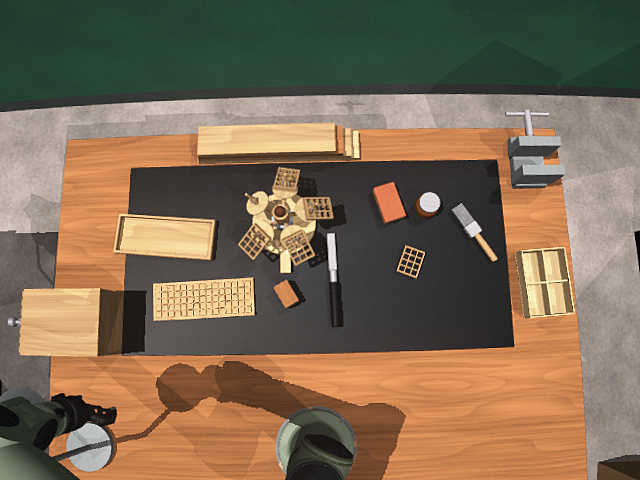

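View pics/side0.png

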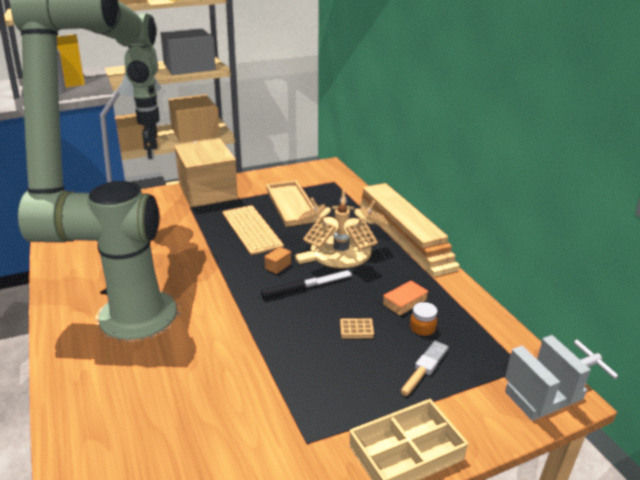

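```bash
python3 - <<'E'
from h import *
ax=np.array([653,85.])
for c in("top","side"):
    im,d=capture(c); p,u,v=cloud(c,d); 
    r=p[:,:2]-ax; rr=np.hypot(*r.T)
    m=(rr<15)&(p[:,2]>150); print(c,"ball",m.sum(),p[m].mean(0).round(1),p[m,2].max().round(1))
    a=np.arctan2(r[:,1],r[:,0])
    m=(rr>103)&(rr<148)&(abs(p[:,2]-20)<5)&(r[:,0]<0); q=r[m]
    print("tongue",m.sum(),q.mean(0).round(1),np.degrees(np.arctan2(*q.mean(0)[::-1])).round(1),"z",p[m,2].mean().round(1))
    m=(rr>85)&(rr<115)&(p[:,2]>158)
    from collections import Counter
    print("tips",sorted(Counter((np.degrees(a[m])//10*10).astype(int)).items()))
    for n in("frame","stand"):
        R=regions_of(c,n)
        for reg in R[:2]:
            k=reg["pixels"]; q,_,_=cloud(c,d,k); print(n,round(reg["score"],2),k.sum(),np.median(q,0).round(1))
            if n=="frame" and k.sum():
                s=q[(q[:,2]>10)&(q[:,2]<26)]; 
                if len(s)>5:
                    b=cv2.minAreaRect(s[:,:2].astype(np.float32)); print("rect",np.round(b[0],1),np.round(b[1],1),round(b[2],1),"z",np.percentile(s[:,2],[10,50,90]).round(1))
    for n,i in(("frame",3),("stand",3)):
        print(n,[w(c,r["point"]).round(1).tolist() for r in place_of(c,n)[:1]])
    f=(415,265) if c=="top" else (357,328)
    s=40; crop=im[f[1]-s:f[1]+s,f[0]-s:f[0]+s]; g=(280,215) if c=="top" else (340,238)
    crop2=im[g[1]-s-20:g[1]+s+20,g[0]-s-20:g[0]+s+20]
    np.save(f"{c}f.npy",im)
    cv2.imwrite(f"pics/crop_{c}.png",np.hstack([cv2.resize(crop,(400,400)),cv2.resize(crop2,(400,400))]))
print(read_t())
E
python3 -c "
import cv2,numpy as np
cv2.imwrite('pics/crops.png',cv2.resize(np.vstack([cv2.imread('pics/crop_top.png'),cv2.imread('pics/crop_side.png')]),(600,600)))"
```

```text
top ball 76 [650.8  83.7 165.1] 173.9
tongue 152 [-119.7  -15.7] -172.5 z 20.0
tips [(np.int64(-160), 16), (np.int64(-90), 16), (np.int64(-20), 12), (np.int64(-10), 5), (np.int64(60), 19), (np.int64(130), 15)]
frame 0.85 145 [ 505.6 -294.9   15.9]
rect [ 525.  -291.1] [61.  79.7] 69.1 z [12.9 17.1 20.9]
stand 0.7 5036 [642.6  73.2 116.8]
stand 0.61 3856 [618.9 445.8  11.4]
frame [[527.9, -294.5, 4.5]]
stand [[647.6, 82.8, 3.3]]
side ball 43 [648.7  78.7 163.3] 172.8
tongue 95 [-117.3  -21.8] -169.5 z 19.5
tips [(np.int64(-160), 9), (np.int64(-150), 6), (np.int64(-90), 13), (np.int64(-80), 1), (np.int64(-20), 13), (np.int64(-10), 2), (np.int64(50), 3), (np.int64(60), 11), (np.int64(120), 1), (np.int64(130), 13), (np.int64(140), 2)]
frame 0.49 1210 [615.8 457.9  11.8]
rect [618.9 442.5] [318.4 123.9] 84.9 z [10.7 13.2 22.4]
frame 0.29 2435 [642.8  51.5 123. ]
rect [746.3 146.7] [295.9 137.2] 23.5 z [16.1 18.9 22.2]
frame [[526.4, -296.1, 2.9]]
stand [[653.6, 85.9, 0.9]]
3.2
```

View pics/crops.png

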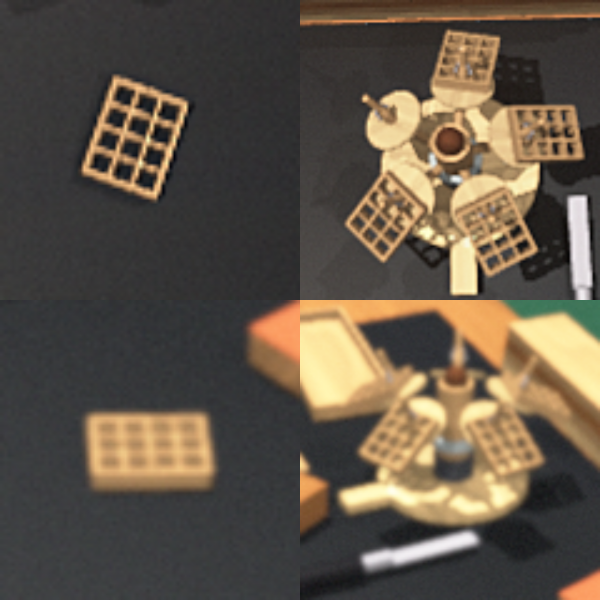

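```bash
cat >> h.py <<'E'
from scipy.optimize import minimize
def boxfit(c,im,corners,x0,win,thr=None,S=8):
    """silhouette fit of a box: corners(x)->Nx3 world points"""
    u0,v0,u1,v1=win
    g=im[v0:v1,u0:u1].astype(np.float32); g=g[...,2]
    g=cv2.resize(g,None,fx=S,fy=S,interpolation=cv2.INTER_CUBIC)
    if thr is None: thr=(np.percentile(g,10)+np.percentile(g,97))/2
    m=(g>thr).astype(np.uint8); m=cv2.morphologyEx(m,cv2.MORPH_CLOSE,np.ones((6*S,6*S)))
    n,l,st,_=cv2.connectedComponentsWithStats(m)
    q=proj(c,corners(x0)).mean(0); cen=((q+.5-[u0,v0])*S).astype(int)
    k=l[cen[1],cen[0]]; k=k if k else 1+np.argmax(st[1:,4]); m=(l==k).astype(np.uint8)
    def cost(x):
        q=((proj(c,corners(x))+.5-[u0,v0])*S).astype(np.float32)
        a=np.zeros_like(m); cv2.fillConvexPoly(a,np.round(cv2.convexHull(q)*16).astype(np.int32),1,shift=4)
        return 1-(a&m).sum()/max(1,(a|m).sum())
    x0=np.array(x0,float); s=np.vstack([x0]+[x0+d for d in np.diag([4,4,.08][:len(x0)])])
    r=minimize(cost,x0,method="Nelder-Mead",options=dict(initial_simplex=s)); return r.x,r.fun
def box(x,y,a,l,wd,z0,z1,off=0):
    P=np.array([[sx*l/2+off,sy*wd/2] for sx in(-1,1) for sy in(-1,1)]); R=np.array([[np.cos(a),-np.sin(a)],[np.sin(a),np.cos(a)]])
    P=P@R.T+[x,y]; return np.vstack([np.c_[P,np.full(4,z)] for z in(z0,z1)])
E
python3 - <<'E'
from h import *
for c in("top","side"):
    im=np.load(f"{c}f.npy"); d=np.load(f"{c}0.npy")
    f=proj(c,[527,-295,11])[0].astype(int)
    for a0 in(-.1,-.35):
        print(c,"frame",[np.round(z,3) for z in boxfit(c,im,lambda x:box(*x,81,62,4,18),[527,-295,a0],(f[0]-30,f[1]-28,f[0]+30,f[1]+28))])
    t=proj(c,[525,70,20])[0].astype(int)
    print(t,"tongue",[np.round(z,3) for z in boxfit(c,im,lambda x:box(*x,40,30,12,20),[524,70,.12],(t[0]-14,t[1]-9,t[0]+14,t[1]+12))])
    p,u,v=cloud(c,d); r=p[:,:2]-[653,85]; rr=np.hypot(*r.T); a=np.degrees(np.arctan2(r[:,1],r[:,0]))
    T=[]
    for k in range(5):
        A=62.5+72*k; m=(rr>85)&(rr<118)&(p[:,2]>160)&(abs((a-A+180)%360-180)<15); T.append(p[m].mean(0))
    T=np.array(T); cc=T.mean(0)
    print("axis",cc.round(1),"angles",np.degrees(np.arctan2(T[:,1]-cc[1],T[:,0]-cc[0])).round(1)-72*np.arange(5),np.hypot(*(T[:,:2]-cc[:2]).T).round(1))
E
```

```text
top frame [array([ 5.26618e+02, -2.91986e+02, -3.81000e-01]), np.float64(0.018)]
top frame [array([ 5.26679e+02, -2.92074e+02, -3.80000e-01]), np.float64(0.018)]
[288 264] tongue [array([ 5.30454e+02,  7.84870e+01, -6.30000e-02]), np.float64(0.553)]
axis [649.2  82.  168.4] angles [  62.7   63.  -297.2 -297.5 -296.9] [98.7 98.  98.5 98.4 98.6]
side frame [array([ 5.27723e+02, -2.89968e+02, -3.92000e-01]), np.float64(0.045)]
side frame [array([ 5.26962e+02, -2.90025e+02, -3.82000e-01]), np.float64(0.044)]
[304 256] tongue [array([5.24615e+02, 7.48390e+01, 1.28000e-01]), np.float64(0.538)]
axis [652.1  79.8 167.2] angles [  62.4   63.2 -296.4 -297.8 -296.4] [100.4  98.3  99.8  98.7  98.7]
```

```bash
python3 - <<'E'
from h import *
print(read_orientation(),read_opening(),read_t())
C=np.array([651,83.]);r=96
def P(phi,z): return [C[0]+r*np.cos(phi),C[1]+r*np.sin(phi),z]
phis=np.radians(np.linspace(62.9,187.2,13))
for off in(0,np.pi,-np.pi):
    out=[]
    for p in phis:
        q=solve_ik(P(p,167),[np.pi,0,p+off]); out.append(None if q is None else np.round(q,2).tolist())
    print(off,out[0],out[6],out[-1])
E
```

```text
[ 3.14156178e+00 -3.00586438e-06  2.85174425e+00] 0.9987600703019582 3.2
0 [0.13, 0.69, 0.2, 1.08, 0.0, 2.18] [0.15, 0.51, -0.12, 0.94, 0.0, 1.1] [-0.0, 0.41, -0.29, 0.87, 0.0, -0.13]
3.141592653589793 [0.13, 0.69, 0.2, 1.08, 0.0, -0.96] [0.15, 0.51, -0.12, 0.94, 0.0, -2.04] [-0.0, 0.41, -0.29, 0.87, 0.0, 3.01]
-3.141592653589793 [0.13, 0.69, 0.2, 1.08, 0.0, -0.96] [0.15, 0.51, -0.12, 0.94, 0.0, -2.04] [-0.0, 0.41, -0.29, 0.87, 0.0, 3.01]
```

```bash
python3 - <<'E'
from h import *
C=np.array([651,83.]);r=96
def P(phi,z): return [C[0]+r*np.cos(phi),C[1]+r*np.sin(phi),z]
phis=np.radians(np.linspace(62.9,187.2,15))
move_ptp(P(phis[0],300),[np.pi,0,phis[0]]); grip(0.45,20)
f0=np.array(read_contact_force())
hit=movel(P(phis[0],167),max_speed=100,threshold=6); print("hit",hit,read_tcp_pos(),read_t())
if not hit:
    F=0
    for p in phis[1:]:
        movel(P(p,167),[np.pi,0,p],max_speed=80); F=max(F,np.linalg.norm(np.array(read_contact_force())-f0))
    print("F",F,read_t())
    grip(0.0,20); print("open",read_opening(),read_gripper_force(),np.array(read_contact_force())-f0,read_tcp_pos())
    grip(0.45); movel(P(phis[-1],330),max_speed=200); print(read_t())
    move_ptp([400,-200,330],[np.pi,0,phis[-1]])
for c in("top","side"):
    im,d=capture(c); np.save(f"{c}1i.npy",im); np.save(f"{c}1.npy",d)
    print([(n,w(c,x["point"]).round(1).tolist(),round(x["score"],2)) for n in("stand","carousel_top","empty_peg","peg_tip","frame") for x in place_of(c,n)[:1]])
g=proj("top",[651,83,100])[0].astype(int);a=np.load("top1i.npy")[g[1]-60:g[1]+60,g[0]-60:g[0]+60]
g=proj("side",[600,83,100])[0].astype(int);b=np.load("side1i.npy")[g[1]-60:g[1]+60,g[0]-60:g[0]+60]
cv2.imwrite("pics/turned.png",np.hstack([cv2.resize(a,(400,400)),cv2.resize(b,(400,400))]))
print(read_t())
E
```

```text
hit False [695.24359598 168.5392638  167.88903415] 7.5167
F 1.8737765613456547 12.1833
open 0.09425867124483499 21.45936024913226 [-3.53578203  3.67323116  5.40126073] [555.28867138  71.50687583 167.21078785]
13.9167
[('stand', [648.0, 84.9, 2.3], 0.74), ('carousel_top', [654.1, 84.5, 169.6], 0.69), ('empty_peg', [577.2, 74.3, 122.8], 0.91), ('peg_tip', [548.3, 72.2, 172.4], 0.9)]
[('stand', [652.8, 84.8, 5.2], 0.91), ('carousel_top', [654.4, 86.1, 171.7], 0.89), ('empty_peg', [581.0, 75.8, 125.4], 0.75), ('peg_tip', [550.0, 69.8, 168.6], 0.57), ('frame', [526.8, -296.3, 1.9], 0.63)]
15.7083
```

View pics/turned.png

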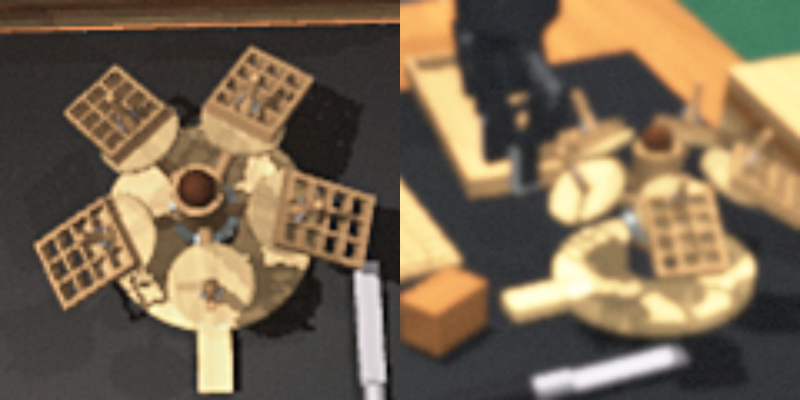

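```bash
python3 - <<'E'
from h import *
for c in("top","side"):
    im=np.load(f"{c}1i.npy"); d=np.load(f"{c}1.npy"); p,u,v=cloud(c,d)
    r=p[:,:2]-[652,83.5]; rr=np.hypot(*r.T); a=np.degrees(np.arctan2(r[:,1],r[:,0]))
    for lo,hi in((105,125),(125,148)):
        m=(rr>lo)&(rr<hi)&(abs(p[:,2]-20)<6)&(abs((a-187+180)%360-180)<20); print(c,"tongue",m.sum(),p[m].mean(0).round(1))
    # ray-plane z=20 for bright pixels
    b=im[...,2].astype(float)
    K,k,t,R=cam(c); q=proj(c,[515,67,20])[0]; u0,v0=(q-14).astype(int); g=cv2.resize(im[v0:v0+28,u0:u0+28,2],None,fx=8,fy=8,interpolation=cv2.INTER_CUBIC)
    V,U=np.nonzero(g>110); s=cv2.undistortPoints(np.c_[(U+.5)/8-.5+u0,(V+.5)/8-.5+v0].reshape(-1,1,2),K,np.array([k,0,0,0.])).reshape(-1,2)
    D=np.c_[s[:,0],-s[:,1],-np.ones(len(s))]@R.T; W=t+D*((20-t[2])/D[:,2:])
    for xc in(512,520,528,536):
        m=(abs(W[:,0]-xc)<1.5)&(abs(W[:,1]-67)<30)
        if m.sum()>5: print("  x",xc,"y",W[m,1].min().round(1),W[m,1].max().round(1),"mid",((W[m,1].min()+W[m,1].max())/2).round(1))
    # foot disc rim on plane z=20 : depth points at top surface
    T=[]
    for kk in range(5):
        A=187+72*kk; m=(rr>85)&(rr<118)&(p[:,2]>160)&(abs((a-A+180)%360-180)<15); T.append(p[m].mean(0))
    T=np.array(T); cc=T.mean(0)
    print("axis",cc.round(1),np.degrees(np.arctan2(T[:,1]-cc[1],T[:,0]-cc[0])).round(1),T[0].round(1))
    m=(rr<12)&(p[:,2]>155); print("ball",p[m].mean(0).round(1))
E
```

```text
top tongue 64 [537.4  78.1  20. ]
top tongue 75 [516.   78.2  19.4]
  x 512 y 63.5 95.5 mid 79.5
  x 520 y 63.4 95.4 mid 79.4
  x 528 y 63.4 95.3 mid 79.3
  x 536 y 63.3 95.6 mid 79.5
axis [648.8  81.9 167.7] [-173.2 -101.3  -29.3   42.8  114.6] [551.4  70.3 169.2]
ball [650.9  82.7 166.9]
side tongue 43 [537.9  75.2  19.6]
side tongue 52 [515.4  74.4  19.2]
  x 512 y 37.8 96.9 mid 67.3
  x 520 y 38.7 97.0 mid 67.9
  x 528 y 38.3 96.9 mid 67.6
  x 536 y 39.5 97.0 mid 68.2
axis [651.5  79.  166.7] [-172.7 -101.3  -30.4   43.1  113.6] [553.6  66.4 167.9]
ball [649.7  80.1 164.8]
```

```bash
cat >> h.py <<'E'
C=np.array([651.5,83.]); PHI=np.radians(181.5)
U=np.array([np.cos(PHI),np.sin(PHI),0]); KZ=np.array([0,0,1.])
ZP=.5*U+np.sqrt(.75)*KZ; XP=-np.sqrt(.75)*U+.5*KZ; YP=np.cross(ZP,XP)
PEG=np.array([*C,0])+75*U+124*KZ
def rpy(y,z=-ZP): return Rot.from_matrix(np.stack([np.cross(y,z),y,z],1)).as_euler("xyz").tolist()
E
python3 - <<'E'
from h import *
print(read_qpos())
for s in(1,-1):
    for nm,y,off in(("hang",YP*s,-9.5*XP),("probe",XP*s,0*XP)):
        print(nm,s,[None if q is None else np.round(q,2).tolist() for q in (solve_ik(PEG+off+ZP*h,rpy(y)) for h in(12,48,140))])
    for a in(-.381,-.381+np.pi):
        pass
    fy=s*np.array([-np.sin(-.381),np.cos(-.381),0]); q=solve_ik([526.8,-291.3,22],rpy(fy,-KZ)); print("grasp",np.round(q,2).tolist())
E
```

```text
[-6.28809936e-01  8.75337552e-02 -2.85795647e-01  1.19743811e+00
  3.63319764e-05 -7.54612355e-01]
hang 1 [[0.01, 0.23, -0.87, -0.05, 0.01, -0.02], [0.01, 0.14, -0.87, 0.04, 0.01, -0.02], [0.0, -0.08, -0.84, 0.29, 0.01, -0.02]]
probe 1 [[0.01, 0.23, -0.84, -0.03, 0.01, 1.56], [0.01, 0.15, -0.85, 0.05, 0.01, 1.55], [0.01, -0.07, -0.82, 0.3, 0.01, 1.55]]
grasp [-0.63, 0.65, -0.31, 0.61, 0.0, -0.25]
hang -1 [[0.01, 0.23, -0.87, -0.05, 0.01, 3.13], [0.01, 0.14, -0.87, 0.04, 0.01, 3.13], [0.0, -0.08, -0.84, 0.29, 0.01, 3.12]]
probe -1 [[0.01, 0.23, -0.84, -0.03, 0.01, -1.59], [0.01, 0.15, -0.85, 0.05, 0.01, -1.59], [0.01, -0.07, -0.82, 0.3, 0.01, -1.59]]
grasp [-0.63, 0.65, -0.31, 0.61, 0.0, 2.89]
```

```bash
python3 - <<'E'
from h import *
def P(phi,z): return [651+96*np.cos(phi),83+96*np.sin(phi),z]
a,b=np.radians([187.2,181.5])
move_ptp(P(a,260),[np.pi,0,a]); grip(0.45,20)
hit=movel(P(a,167),max_speed=120,threshold=6); print("hit",hit)
movel(P(b,167),[np.pi,0,b],max_speed=40)
grip(0.0,20); print(read_opening(),read_tcp_pos()); grip(0.45); movel(P(b,215),max_speed=150)
move_ptp(PEG+ZP*95,rpy(XP)); grip(0.35)
print(movel(PEG+ZP*50,max_speed=100,threshold=6),read_t())
X=[]
for s in(1,-1):
    h=movel(PEG+ZP*50+s*XP*16,max_speed=15,threshold=2.0); p=np.array(read_tcp_pos())-PEG; X.append(p@XP); print(h,p@XP,p@YP,p@ZP,read_contact_force())
    movel(PEG+ZP*50+np.mean(X)*XP*(len(X)==2),max_speed=60)
print(np.mean(X),read_t())
movel(PEG+ZP*120,max_speed=200)
move_ptp([430,-230,250],rpy([-np.sin(-.381),np.cos(-.381),0],-KZ))
for c in("top","side"):
    im,d=capture(c); np.save(f"{c}2i.npy",im); np.save(f"{c}2.npy",d)
print(read_t())
E
```

```text
hit False
0.09195361798224161 [554.98809007  79.81426739 167.40343524]
False 21.9417
True 9.033618315051944 0.012616490657077187 49.809516833522885 [0.25356151 0.74764565 0.09497164]
True -11.253300445294471 -0.006017805760001858 49.98156973946065 [1.11649081 0.1297809  0.77139175]
-1.1098410651212633 24.025
26.2167
```

```bash
python3 - <<'E'
from h import *
print(YP)
for c in("top","side"):
    im=np.load(f"{c}2i.npy"); d=np.load(f"{c}2.npy"); p,u,v=cloud(c,d)
    r=p[:,:2]-[651,82.5]; rr=np.hypot(*r.T); a=np.degrees(np.arctan2(r[:,1],r[:,0]))
    T=[]
    for kk in range(5):
        A=181.5+72*kk; m=(rr>85)&(rr<118)&(p[:,2]>160)&(abs((a-A+180)%360-180)<15); T.append(p[m].mean(0))
    T=np.array(T); cc=T.mean(0)
    print("axis",cc.round(1),np.degrees(np.arctan2(T[:,1]-cc[1],T[:,0]-cc[0])).round(1)-72*np.arange(5),T[0].round(1))
    m=(rr>103)&(rr<148)&(abs(p[:,2]-20)<6)&(abs((a-181+180)%360-180)<20); t=p[m].mean(0); print("tongue",t.round(1),np.degrees(np.arctan2(t[1]-cc[1],t[0]-cc[0])).round(1))
    K,k,t,R=cam(c)
    # foot disc: bright edge of z=20 plane
g=proj("top",[600,83,100])[0].astype(int);a=np.load("top2i.npy")[g[1]-50:g[1]+50,g[0]-50:g[0]+50]
g=proj("side",[590,83,100])[0].astype(int);b=np.load("side2i.npy")[g[1]-50:g[1]+50,g[0]-50:g[0]+50]
cv2.imwrite("pics/turned2.png",np.hstack([cv2.resize(a,(400,400)),cv2.resize(b,(400,400))]))
E
```

```text
[-2.61769483e-02  9.99657325e-01 -1.73472348e-18]
axis [649.1  82.  167.6] [-178.  -178.2 -178.1 -178.2 -178.3] [550.7  78.6 169.1]
tongue [525.5  77.9  20.1] -178.1
axis [nan nan nan] [nan nan nan nan nan] [nan nan nan]
tongue [523.   75.7  19.1] nan<stdin>:8: RuntimeWarning: Mean of empty slice.
  ret = um.true_divide(
```

View pics/turned2.png

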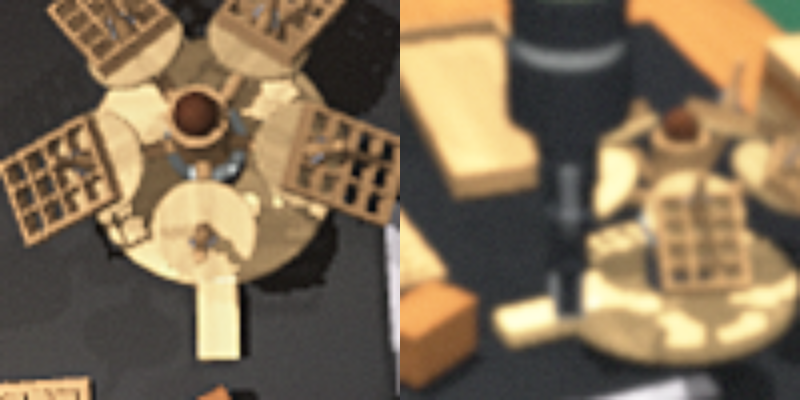

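```bash
sed -i 's/C=np.array(\[651.5,83.\]); PHI=np.radians(181.5)/C=np.array([650.2,83.]); PHI=np.radians(181.9)/' h.py
python3 - <<'E'
from h import *
o=rpy([-np.sin(-.381),np.cos(-.381),0],-KZ); x,y=527.3,-291
grip(0.86,20); move_ptp([x,y,70],o)
h=movel([x,y,40],max_speed=80,threshold=4); print(h)
h=movel([x,y,5],max_speed=25,threshold=3); z=read_tcp_pos()[2]; print(h,z,read_contact_force())
if h and z<27:
    movel([x,y,z+5],max_speed=40); p0=read_contact_force()
    grip(0.3,50); print("grip",read_opening(),read_gripper_force(),read_tcp_pos(),read_contact_force())
    movel([x,y,150],max_speed=120); print(read_opening(),read_contact_force())
    for c in("top","side"):
        im,d=capture(c); np.save(f"{c}3i.npy",im); np.save(f"{c}3.npy",d)
    g=proj("side",[x,y,140])[0].astype(int); cv2.imwrite("pics/held.png",cv2.resize(np.load("side3i.npy")[g[1]-45:g[1]+45,g[0]-45:g[0]+45],(600,600)))
print(read_t())
E
```

```text
False
True 12.248845504348989 [-0.50293041  0.16804996  5.47743182]
grip 0.7107371859820619 55.0305300951004 [ 527.40982672 -291.08624928   17.53329488] [-0.42212112 -0.0155606   4.72777749]
0.7097582067650574 [-0.30754091  0.13613193 -1.4731268 ]
31.025
```

View pics/held.png

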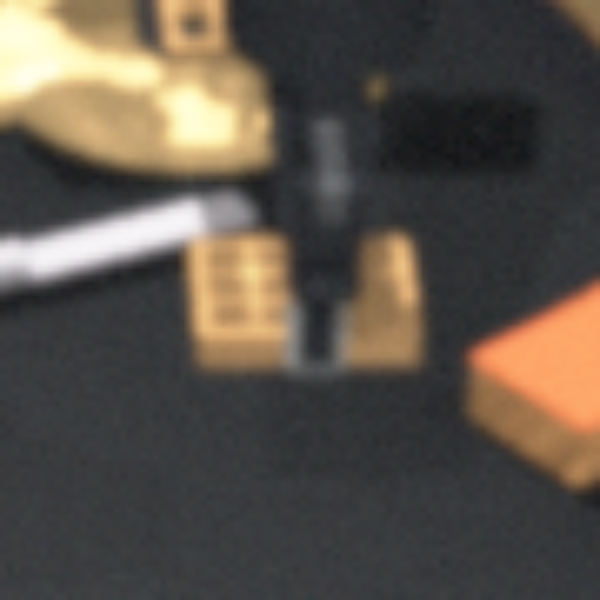

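```bash
python3 - <<'E'
from h import *
t=np.array(read_tcp_pos()); print(t)
g=proj("side",[527.3,-291,140])[0].astype(int)
im=np.load("side3i.npy"); big=cv2.resize(im[g[1]-45:g[1]+45,g[0]-45:g[0]+45],(600,600),interpolation=cv2.INTER_CUBIC)
hsv=cv2.cvtColor(big,cv2.COLOR_BGR2HSV); m=(hsv[...,1]>90)&(hsv[...,2]>90)
for row in(330,340,350): print("row",row,np.nonzero(m[row,150:450])[0][[0,-1]]+150)
cols=np.array([230,260,380,400]); print("bottom rows",[np.nonzero(m[200:450,c])[0].max()+200 for c in cols])
zb=t[2]-13.5
for dx in(0,):
    c=np.cos(-.381);s=np.sin(-.381)
    P=box(t[0]+dx*c,t[1]+dx*s,-.381,81,62,zb,zb+14)
    q=(proj("side",P)+.5-(g-45))*600/90; print(q.round(0).tolist())
    P=box(t[0]+10*c,t[1]+10*s,-.381,81,62,zb,zb+14)
    q=(proj("side",P)+.5-(g-45))*600/90; print(q.round(0).tolist())
# top camera
im=np.load("top3i.npy"); K,k,tt,R=cam("top"); d=np.load("top3.npy"); p,_,_=cloud("top",d)
r=(p-t)[:, :2]@np.array([[c,-s],[s,c]]); m=(abs(r[:,0])<60)&(abs(r[:,1])<45)&(p[:,2]>zb-3)&(p[:,2]<zb+22); print(m.sum(),r[m].min(0),r[m].max(0))
E
```

```text
[ 526.77385731 -290.64082638  148.98385437]
row 330 [189 421]
row 340 [193 422]
row 350 [196 421]
bottom rows [np.int64(367), np.int64(369), np.int64(366), np.int64(367)]
[[201.0, 365.0], [193.0, 269.0], [420.0, 364.0], [404.0, 268.0], [202.0, 334.0], [194.0, 239.0], [422.0, 333.0], [406.0, 237.0]]
[[228.0, 365.0], [219.0, 269.0], [447.0, 364.0], [430.0, 267.0], [229.0, 334.0], [220.0, 239.0], [449.0, 333.0], [432.0, 237.0]]
47 [-40.35511693  22.15435917] [37.64367522 42.62938249]
```

```bash
python3 - <<'E'
from h import *
o=rpy(YP); B=PEG-8.5*XP
def T(s): return B+ZP*(s+13.5)
def st(n,h):
    d=np.array(read_tcp_pos())-B; f=np.array(read_contact_force()); print(n,h,"s",round(d@ZP-13.5,1),"xy",round(d@XP,2),round(d@YP,2),"F",[round(f@a,1) for a in(XP,YP,ZP)],round(read_opening(),3),round(read_t(),1))
t=read_tcp_pos(); movel([t[0],t[1],240],max_speed=200)
move_ptp(T(95),o); dwell(.2); st("above",0)
h=movel(T(62),max_speed=80,threshold=5); st("tip",h)
if not h:
    h=movel(T(36),max_speed=40,threshold=6); st("on",h)
    if not h:
        h=movel(T(24),max_speed=30,threshold=8); st("taper",h)
for c in("top","side"):
    im,d=capture(c); np.save(f"{c}4i.npy",im)
g=proj("side",[575,83,150])[0].astype(int);b=np.load("side4i.npy")[g[1]-45:g[1]+45,g[0]-45:g[0]+45]
g=proj("top",[575,83,150])[0].astype(int);a=np.load("top4i.npy")[g[1]-45:g[1]+45,g[0]-45:g[0]+45]
cv2.imwrite("pics/on.png",np.hstack([cv2.resize(a,(400,400)),cv2.resize(b,(400,400))]))
E
```

```text
above 0 s 94.7 xy 0.71 -0.81 F [np.float64(-0.5), np.float64(0.0), np.float64(-0.8)] 0.706 33.2
tip False s 61.8 xy -0.27 -0.1 F [np.float64(-0.5), np.float64(0.6), np.float64(-0.5)] 0.708 33.8
on False s 35.9 xy -0.09 0.03 F [np.float64(-0.5), np.float64(-0.1), np.float64(-0.2)] 0.709 34.6
taper False s 23.8 xy -0.26 -0.01 F [np.float64(-0.2), np.float64(-0.0), np.float64(-0.2)] 0.711 35.1
```

View pics/on.png

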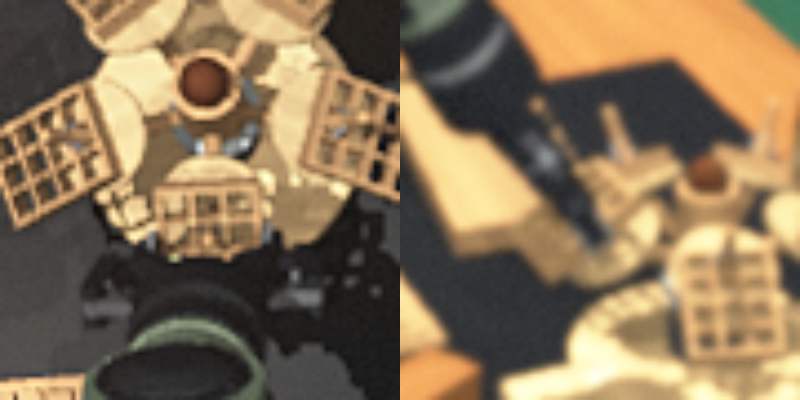

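```bash
cat >> h.py <<'E'
B=PEG-8.5*XP
def T(s): return B+ZP*(s+13.5)
def st(n,h):
    d=np.array(read_tcp_pos())-B; f=np.array(read_contact_force()); print(n,h,"s",round(d@ZP-13.5,1),"xy",round(d@XP,2),round(d@YP,2),"F",[round(f@a,1) for a in(XP,YP,ZP)],round(read_opening(),3),round(read_t(),1))
E
python3 - <<'E'
from h import *
grip(0.3,80)
for s in(19,15,11,7,4,2,0,-1.5):
    h=movel(T(s),max_speed=30,threshold=25); st(s,h)
    if h: break
E
```

```text
19 False s 18.8 xy 0.53 -0.04 F [np.float64(0.8), np.float64(-0.7), np.float64(-1.4)] 0.699 35.8
15 False s 14.6 xy -0.23 -0.06 F [np.float64(0.8), np.float64(-0.9), np.float64(-4.9)] 0.701 36.0
11 False s 10.6 xy -0.38 -0.04 F [np.float64(0.7), np.float64(-0.1), np.float64(-7.7)] 0.697 36.3
7 False s 6.7 xy -0.3 -0.04 F [np.float64(0.9), np.float64(-0.1), np.float64(-5.1)] 0.701 36.6
4 False s 3.5 xy -0.17 0.09 F [np.float64(1.4), np.float64(-0.0), np.float64(-11.0)] 0.7 36.9
2 False s 2.0 xy -0.17 0.09 F [np.float64(-1.2), np.float64(0.6), np.float64(-0.6)] 0.702 37.1
0 False s 0.1 xy 0.18 0.08 F [np.float64(0.4), np.float64(0.2), np.float64(1.1)] 0.699 37.4
-1.5 False s -0.0 xy 0.14 0.11 F [np.float64(-3.8), np.float64(-0.5), np.float64(27.7)] 0.7 37.6
```

```bash
python3 - <<'E'
from h import *
movel(T(0.2),max_speed=20); st("pre",0)
grip(0.9,20); st("open",0); movel(T(80),max_speed=120); st("up",0)
for c in("top","side"):
    im,d=capture(c); np.save(f"{c}5i.npy",im); np.save(f"{c}5.npy",d)
    p,_,_=cloud(c,d); q=(p-PEG)@np.stack([XP,YP,ZP],1)
    for lo,hi in((-48,-30),(-30,-12),(-12,8),(8,28)):
        m=(q[:,0]>lo)&(q[:,0]<hi)&(abs(q[:,1])<28)&(q[:,2]>8)&(q[:,2]<25); print(c,lo,m.sum(),np.median(q[m,2]).round(1) if m.any() else "")
g=proj("side",[575,83,130])[0].astype(int);b=np.load("side5i.npy")[g[1]-45:g[1]+45,g[0]-45:g[0]+45]
g=proj("top",[575,83,130])[0].astype(int);a=np.load("top5i.npy")[g[1]-45:g[1]+45,g[0]-45:g[0]+45]
cv2.imwrite("pics/rel.png",np.hstack([cv2.resize(a,(400,400)),cv2.resize(b,(400,400))]))
E
```

```text
pre 0 s 0.3 xy 0.21 -0.02 F [np.float64(-0.7), np.float64(-0.1), np.float64(-0.8)] 0.702 37.9
open 0 s 0.0 xy 0.03 -0.03 F [np.float64(-0.4), np.float64(-0.1), np.float64(0.3)] 0.899 38.2
up 0 s 79.8 xy -0.15 -0.03 F [np.float64(0.5), np.float64(0.7), np.float64(0.3)] 0.902 39.0
top -48 36 11.6
top -30 44 12.2
top -12 60 13.8
top 8 63 13.6
side -48 35 12.1
side -30 39 12.1
side -12 43 13.2
side 8 42 10.4
```

View pics/rel.png

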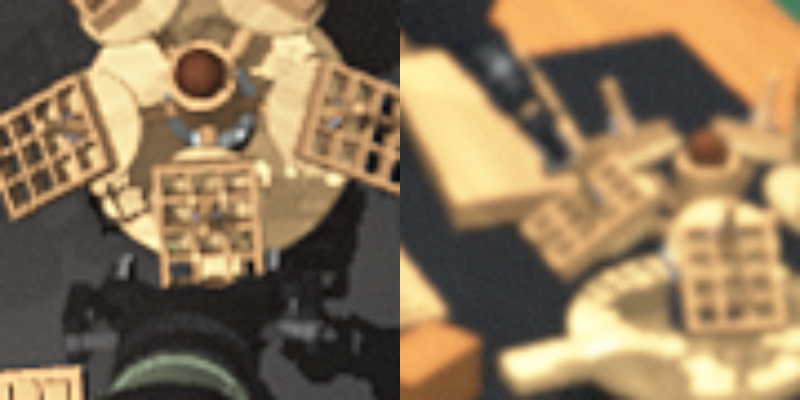

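```bash
python3 - <<'E'
from h import *
grip(0.6,20)
h=movel(T(28),max_speed=100,threshold=6); st("near",h)
if not h:
    h=movel(T(4),max_speed=20,threshold=22); st("press",h)
movel(T(60),max_speed=120); movel(T(160),max_speed=200)
move_ptp([380,-250,330],[np.pi,0,0])
for c in("top","side"):
    im,d=capture(c); np.save(f"{c}6i.npy",im)
    p,_,_=cloud(c,d); q=(p-PEG)@np.stack([XP,YP,ZP],1)
    # ours vs the fixed ones, in each peg's own frame
    for k in range(5):
        R=Rot.from_euler("z",72*k,degrees=True).as_matrix(); A=np.array([*C,0]); q=((p-A)@R+A-PEG)@np.stack([XP,YP,ZP],1)
        m=(q[:,0]>-45)&(q[:,0]<8)&(abs(q[:,1])<28)&(q[:,2]>9)&(q[:,2]<25); z=q[m,2]
        L=np.linalg.lstsq(np.c_[q[m,:2],np.ones(m.sum())],z,rcond=None)[0] if m.sum()>9 else 0
        print(c,k,m.sum(),np.median(z).round(1),np.round(L,3))
    r=p[:,:2]-C; rr=np.hypot(*r.T); a=np.degrees(np.arctan2(r[:,1],r[:,0])); TT=[]
    for k in range(5):
        m=(rr>85)&(rr<118)&(p[:,2]>160)&(abs((a-181.9-72*k+180)%360-180)<15); TT.append(p[m].mean(0))
    cc=np.mean(TT,0); print(cc.round(1),[(np.degrees(np.arctan2(t[1]-cc[1],t[0]-cc[0]))-72*k)%360 for k,t in enumerate(TT)])
    for n in("chisel","offcut"): print(n,[w(c,x["point"]).round().tolist() for x in place_of(c,n)[:1]])
print(read_t())
g=proj("side",[575,83,130])[0].astype(int);b=np.load("side6i.npy")[g[1]-45:g[1]+45,g[0]-45:g[0]+45]
g=proj("top",[575,83,130])[0].astype(int);a=np.load("top6i.npy")[g[1]-45:g[1]+45,g[0]-45:g[0]+45]
cv2.imwrite("pics/fin.png",np.hstack([cv2.resize(a,(400,400)),cv2.resize(b,(400,400))]))
E
```

```text
near False s 28.0 xy -0.12 0.01 F [np.float64(-0.6), np.float64(0.9), np.float64(0.1)] 0.599 40.1
press True s 14.0 xy -0.04 0.0 F [np.float64(-0.2), np.float64(0.0), np.float64(10.3)] 0.597 40.9
top 0 131 13.5 [ 0.037  0.016 14.139]
top 1 144 13.2 [ 4.5000e-02 -7.0000e-03  1.4337e+01]
top 2 118 13.6 [ 6.7000e-02 -2.0000e-03  1.5155e+01]
top 3 109 13.5 [7.3000e-02 1.5000e-02 1.5069e+01]
top 4 126 12.5 [5.6000e-02 7.0000e-03 1.4272e+01]
[649.1  81.9 168. ] [np.float64(182.065712211755), np.float64(181.7308487596401), np.float64(181.81788160780872), np.float64(181.95538052952455), np.float64(182.1020749851513)]
chisel [[495.0, -57.0, 3.0]]
offcut [[438.0, 75.0, 6.0]]
side 0 79 12.4 [ 9.4000e-02 -1.0000e-02  1.4654e+01]
side 1 127 13.4 [ 0.047 -0.023 14.563]
side 2 115 13.7 [ 0.038  0.017 14.491]
side 3 25 16.1 [-0.552  0.249 18.567]
side 4 34 13.4 [ 0.092  0.07  16.176]
[651.7  79.  166.4] [np.float64(182.37861894400007), np.float64(181.39949321463536), np.float64(181.71021485561135), np.float64(182.26865391469232), np.float64(181.21830069104848)]
chisel [[653.0, 83.0, 3.0]]
offcut [[442.0, 77.0, 3.0]]
44.4583
```

View pics/fin.png

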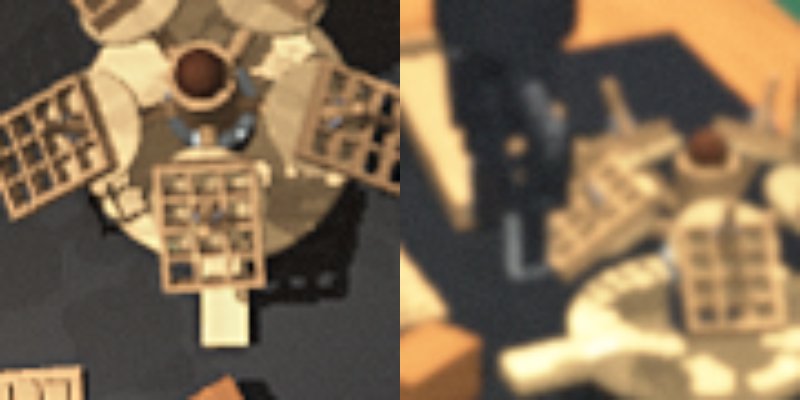

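The picture shows our frame at about (210,225), over the tongue. It sits at the same level and slope as the fixed ones. The press met solid resistance at the expected height of 14 mm, and the peg angle still matches the tongue.

```bash
python3 -c "
from bench import *
print(sign_off())"
```

```text
the job is handed in; nothing more can be done
None
```

The carousel's empty peg is over the tongue, the loose frame hangs on it pressed past the catch and flat against the disc, and the job was handed in at about 44 s.

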